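# Trip the hidden catch of a drive dock and take the drive out

## Robot

A 6-joint arm with a two-finger parallel gripper is mounted at the origin on the work surface. World frame = base frame: x ahead of the robot, y to its left, z up, the work surface at z = 0. Lengths are in mm, angles in rad, forces in N, time in s.
With the tool pointing down it reaches from about 300 to 775 mm from the base axis. Payload 14.6 kg.
Tool frame: the origin (TCP) lies between the finger pads; the fingertips stand 19 mm ahead of it and the grasp point (between the pads) is the TCP; z points along the fingers, y is the line along which they close (so a half turn about z gives the same grasp; the last joint's range is limited). The gripper opens to 94 mm and grips with 3 to 60 N. Pads are 16 mm wide; open, the fingers measure 119 mm over their backs; the gripper's body (75 mm by 177 mm) begins 78 mm behind the grasp point.
Start: joints at [1.138, 0.3, 1.521, -0, 1.321, -0.067], TCP at [196.73, 513.602, 224.446] pointing down, gripper open.
Joint ranges: [-3.03, 3.03], [-0.79, 2.21], [0.23, 2.52], [-1.04, 4.18], [0, 3.07], [-2.55, 2.55]. Speed limits (rad/s): [2.22, 2.22, 2.57, 3.14, 3.14, 3.14].

## Interface

Orientations are given as [roll, pitch, yaw] about the fixed x, y, z axes, in that order (R = Rz(yaw) Ry(pitch) Rx(roll)).
In Python, from cell import monitor, imaging, job, find_in, trace gives the robot as it stands. The module is installed in compiled form; this text tells all that it offers.
- The arm moves only by the tool arm_command, never from a script. Its argument "steps" is a list of rows, each a list of 5 numbers: the opening, from 0 (shut) to 1 (fully open), then the shift along the tool's x, y, z in mm, then the turn about the tool's z in degrees. In form: [[gripper, dx, dy, dz, turn], ...]. A call has 1 to 20 rows; each row is the pose to reach, as a shift and turn from the pose commanded when the call began, along the tool's axes at that moment; what a row does not reach only later rows make up. A row lasts 1/8 s, in which the tool goes at most 62.5 mm and 10.7 degrees, less where a joint would pass 70% of its speed; a pose out of reach is approached as far as the arm can. A call with a gripper value outside its range is refused whole. The fingers move at their own pace and stop on an object; "force" is the grip in N (left out, the last holds). Time passes only in rows, so rows that repeat a pose let the fingers close. It gives the time, the measured TCP pose, the force, the opening and the grip force at its end, in the units of the state.
- monitor.read_state(): the state, without advancing time (a new reading comes with each control period).
- imaging.camera(name): name is "side" or "top" or "wrist"; returns a dict with "img" (420x560x3 uint8, red, green, blue), "mtx" (3x3 intrinsics, pixels), "D" ([k1, k2, p1, p2, k3] as OpenCV has them; the pictures are not rectified), "view" (4x4, takes a point from world to camera coordinates). Camera axes: x right, y down, z forward; pixel columns grow to the right and rows downward; lengths in mm; the calibration is good to about 2 mm. A picture is of the moment at which its call begins. There is no depth.
- job.sign_off(): hands the job in; it is judged then, once.
Trained networks look in a picture, given as the dict that the camera call returned (one of the last four; its "shot" number tells which), for a name from the list of things; names that differ only in an ending like _2 or _b are one class to them, and where a whole thing is asked for, a point or a joint stands for the part that bears it (a point fixed in the world has none). Each returns a list of dicts, best first, with "p" (0 to 1); they miss things now and then, are a little off and sometimes report something else, mostly with a low value. They report only what shows in the picture. A call takes as long as a camera call. They do not tell look-alikes from the thing itself.
- find_in(picture, target): "rect" ([centre column, centre row, width, height] in pixels, round what is visible of it).
- trace(picture, target): "region" (420x560 bool, what is visible of it) and "rect" ([centre column, centre row, width, height] in pixels, round what is visible of it).
The state is a dict: "clock": time; "joints": joint angles; "qd": joint speeds; "effort": joint torques, N m; "eef_pos": TCP position; "eef_rot": TCP orientation; "wrist_force": force on the tool from outside, world axes, zero at the start; "moment": the same for the moment, N m; "finger_gap": finger opening in mm; "finger_force": force on a finger pad.
Only numpy, scipy, OpenCV 4.12 (cv2) and the standard library are available. Lean on these libraries where they do the work, as an engineer would, in place of code of your own. Each camera call takes 0.05 s, during which the arm holds its last target. There are 200 camera calls.

## Task

The drive is locked down in the docking station. Take the eject pin from its stand, push it down through the small hole in the station's top until the hidden catch lets go and the drive springs up. Put the pin back in its stand, lift the drive out and set it down gently, standing upright, in the shallow grey tray. Leave everything else where it is.

Things in the scene. Friction and masses are not known exactly. Their poses are not given: they have to be found in the camera images.
- dock: Docking station: fixed black box, 64 mm wide (its x), 160 mm long (its y), 105 mm tall, origin under its centre at table height. In its top are the drive slot (-y half) and, in an aluminium plate over the +y half, the small access hole.
- hole (a point): Centre of the mouth of the round access hole, 11 mm across, in the aluminium plate on top of the station, 105 mm above the table; on the station's centre line, 48 mm from its middle towards +y; axes as the station's. The hole is 6 mm deep and opens into a hollow; the catch's steel pad lies 26 mm below the mouth, under the hole.
- slot (a point): Centre of the mouth of the station's drive slot, 24 x 72 mm, 105 mm above the table, 83 mm from the hole towards -y of the station; axes as the station's.
- drive_c (a point): Centre of the drive cartridge (loose, about 0.2 kg): dark steel block 22 mm thick (its x), 70 mm wide (its y), 88 mm tall (its z), with a notch 7 mm deep in one narrow side, 55.5 to 67.5 mm up. Locked, its top is flush with the station's. Sprung up, it stands loosely in the slot on a spring plate, top 45 mm above the station, to be gripped across its thickness and drawn up.
- latch (a joint): Hidden catch, m along its 45 degree slope: 0 locked, 0.0105 at its stop. Pressing its pad straight down takes 5 to 10 N; the drive is freed when the pad has gone down 3 to 6 mm (stop at 7.4 mm); it springs back when let go. Freed, the drive springs up 45 mm by itself.
- pin_c (a point): Middle of the eject pin's handle (loose, 60 g): black round handle 16 mm across, 50 mm tall, on a collar 24 mm across and 5 mm thick; below it a steel shaft 5 mm across reaches 45 mm down. z points up along the pin. The shaft's lower end is 75 mm below this point, the collar's underside 30 mm below.
- pin_tip (a point): Lower end of the eject pin's shaft, 75 mm below the middle of its handle.
- stand_hole (a point): Centre of the mouth of the hole in the pin's stand, a fixed wooden block 56 x 56 x 55 mm; the hole is 14 mm across, chamfered, 50 mm deep. The mouth is 55 mm above the table. At rest the pin stands in it with its collar on the block, so the handle's middle is 30 mm above this point.
- tray: Shallow open grey plastic tray, fixed, 125 x 125 mm outside, 22 mm tall, walls 4 mm, floor 4 mm thick; origin under its centre at table height, x and y along its sides.
- jar: Bystander: closed clear jar 52 mm across, 70 mm tall, origin under its centre.
- tape: Bystander: roll of grey tape lying flat, 90 mm across, 24 mm tall, origin under its centre.
- driver: Bystander: screwdriver 170 mm long lying on the table.
There are look-alikes about, which are no part of the job. Of the things like the part that bears pin_c, leave any that is green or red; of the rest the smaller one is meant.

How it is judged:
By the outcome, as a careful person would: the job done as asked, in the order asked, and still so for the second after the job is handed in, with the robot touching nothing.
It also fails if it takes over 58 s, if anything falls off the work surface, if the arm or the gripper's body presses on something with over 40 N, if the wrist force passes 120 N, or if a joint passes its speed limit or range.

## Working session

There is one attempt and no reset: what is moved stays moved. The work goes in short steps, Python scripts to look and compute and a tool call to move; the robot and the scene stay as the last step left them, time stands still between calls to the robot, and variables do not carry over. Pictures are saved under pics/ and viewed, at most 10 in all, crops included, and the job is handed in when it is done.

Besides the shell and the picture viewer there is one more tool, called after "Call:" in YAML: its name, and indented under it one key for each argument. arm_command: Moves the arm, as the interface text tells. Its arguments: {"type":"object","properties":{"steps":{"type":"array","items":{"type":"array","items":{"type":"number"}}},"force":{"type":"number"}},"required":["steps"]}

```bash
mkdir -p pics
cat > h.py <<'E'
import numpy as np, cv2
from cell import monitor, imaging, job, find_in, trace
def save(n,im): cv2.imwrite(f'pics/{n}.png',cv2.cvtColor(im,cv2.COLOR_RGB2BGR))
def proj(c,P):
    V=np.array(c['view']);r,_=cv2.Rodrigues(V[:3,:3])
    return cv2.projectPoints(np.array(P,float).reshape(-1,1,3),r,V[:3,3],np.array(c['mtx']),np.array(c['D'],float))[0].reshape(-1,2)
def ray(c,uv):
    V=np.array(c['view']);n=cv2.undistortPoints(np.array(uv,float).reshape(-1,1,2),np.array(c['mtx']),np.array(c['D'],float)).reshape(-1,2)
    d=np.c_[n,np.ones(len(n))]@V[:3,:3]; return -V[:3,:3].T@V[:3,3],d
def atz(c,uv,z):
    o,d=ray(c,uv); return o+d*((z-o[2])/d[:,2:3])
E
python3 - <<'E'
from h import *
s=monitor.read_state();print(s['clock'],s['eef_pos'],s['eef_rot'],s['wrist_force'],s['finger_gap'])
t=imaging.camera('top');d=imaging.camera('side')
save('a',np.hstack([cv2.resize(t['img'],(560,420))]));save('b',d['img'])
for n,c in(('top',t),('side',d)):
    print(n,np.round(-np.array(c['view'])[:3,:3].T@np.array(c['view'])[:3,3]))
    for k in ['dock','drive_c','pin_c','stand_hole','tray','jar','tape','driver','hole','slot','pin_tip']:
        print(k,[(np.round(r['rect']).astype(int).tolist(),round(r['p'],2)) for r in find_in(c,k)][:5])
E
```

```text
0.0 [196.62180664 513.36718676 223.86044674] [-3.14035795e+00 -9.92599242e-05  2.77574350e+00] [-0.50898738  0.14247116 -0.03941653] 93.74350290415329
top [ 491.  -11. 1085.]
dock [([186, 193, 80, 38], 0.76)]
drive_c [([202, 187, 26, 14], 0.61)]
pin_c [([274, 300, 8, 13], 0.69), ([257, 259, 12, 11], 0.54)]
stand_hole [([257, 261, 32, 31], 0.83)]
tray [([354, 200, 54, 58], 0.73)]
jar [([278, 140, 22, 24], 0.83)]
tape [([146, 283, 41, 38], 0.91)]
driver [([397, 292, 16, 67], 0.67)]
hole [([185, 195, 76, 42], 0.88)]
slot [([186, 194, 79, 47], 0.74)]
pin_tip [([220, 260, 17, 12], 0.53), ([260, 222, 8, 13], 0.53), ([274, 303, 14, 16], 0.45)]
side [ 169. -815.  812.]
dock [([266, 170, 55, 63], 0.68), ([351, 206, 19, 37], 0.54), ([231, 213, 12, 19], 0.4), ([342, 284, 76, 61], 0.22)]
drive_c []
pin_c [([221, 196, 9, 41], 0.8), ([200, 232, 17, 36], 0.76), ([231, 214, 10, 22], 0.46), ([266, 214, 9, 28], 0.45)]
stand_hole [([232, 235, 30, 33], 0.63)]
tray [([343, 285, 77, 58], 0.95)]
jar [([351, 208, 21, 37], 0.86)]
tape [([180, 182, 36, 28], 0.93)]
driver []
hole [([266, 167, 54, 62], 0.73)]
slot [([232, 233, 30, 31], 0.65), ([266, 168, 60, 64], 0.17)]
pin_tip [([232, 213, 14, 22], 0.73), ([200, 236, 13, 46], 0.64), ([219, 193, 15, 41], 0.53), ([268, 207, 10, 24], 0.49)]
```

Run:
```python
import cv2,numpy as np
a=cv2.imread('pics/a.png');b=cv2.imread('pics/b.png')
A=cv2.resize(a[120:330,110:430],None,fx=2.5,fy=2.5,interpolation=cv2.INTER_CUBIC)
B=cv2.resize(b[110:330,140:420],None,fx=2.7,fy=2.7,interpolation=cv2.INTER_CUBIC)
cv2.imwrite('pics/a2.png',A);cv2.imwrite('pics/b2.png',B)
```

```text
(no output)
```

View pics/a2.png

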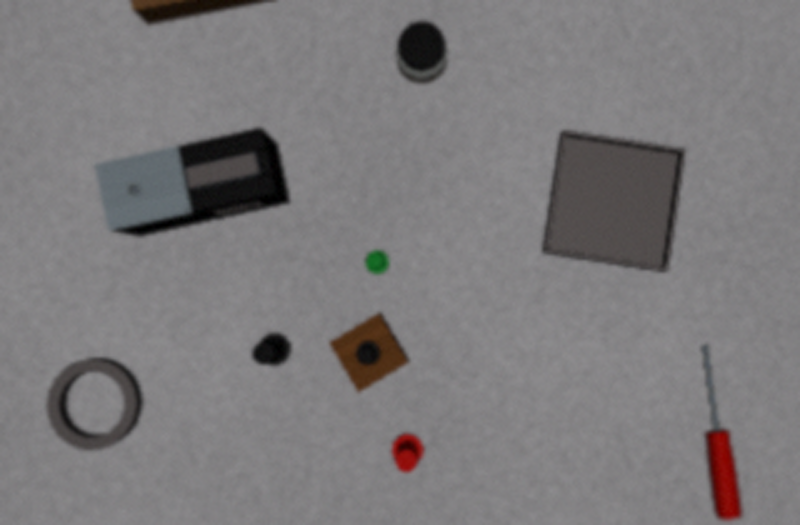

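View pics/b2.png

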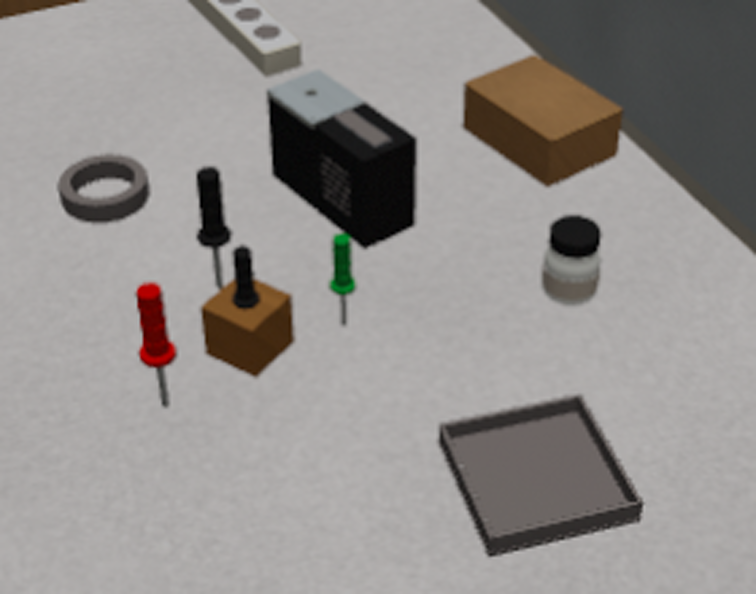

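Look-alikes in the top image: green pin (260,224), red pin (273,302), a larger loose black pin (219,260), and the black pin in the wooden stand (257,260). Ruling out green and red, the smaller black one is the pin in the stand. I'll check this choice with a close wrist view and get coarse positions first.

Run:
```python
from h import *
t=imaging.camera('top');w=imaging.camera('wrist')
a=lambda x,y:(110+x/2.5,120+y/2.5)
for n,p,z in [('pin',a(368,352),110),('hole',a(134,189),105),('slotA',a(186,178),105),('slotB',a(258,161),105),('plate1',a(97,165),105),('plate2',a(111,229),105),('dk far top',a(263,128),105),('t1',a(562,131),22),('t2',a(684,151),22),('t3',a(667,270),22),('t4',a(543,252),22),('green',a(376,262),100),('blk',a(265,350),110),('red',a(406,450),110),('jar',a(422,42),70),('st1',a(331,344),55),('st2',a(380,314),55),('st3',a(408,360),55),('st4',a(361,390),55)]:
    print(n,np.round(atz(t,[p],z)[0],1))
V=np.array(w['view']);T=monitor.read_state()
print(np.round(-V[:3,:3].T@V[:3,3],1),np.round(V[:3,:3],3).tolist(),w['mtx'],w['D'])
from scipy.spatial.transform import Rotation as R
print(R.from_euler('xyz',T['eef_rot']).as_matrix().round(3).tolist())
```

```text
pin [436.1  39.7 110. ]
hole [585.1 259.  105. ]
slotA [595.6 210.8 105. ]
slotB [611.8 143.9 105. ]
plate1 [607.4 294.  105. ]
plate2 [547.7 279.5 105. ]
dk far top [642.8 139.7 105. ]
t1 [ 653.6 -149.3   22. ]
t2 [ 633.7 -270.8   22. ]
t3 [ 514.6 -252.7   22. ]
t4 [ 531.7 -129.9   22. ]
green [518.6  33.5 100. ]
blk [437.3 133.9 110. ]
red [348.3   4.4 110. ]
jar [732.8  -8.1  70. ]
st1 [440.4  78.3  55. ]
st2 [469.6  31.2  55. ]
st3 [425.7   3.9  55. ]
st4 [396.7  48.9  55. ]
[132.7 538.2 385.1] [[0.359, 0.933, 0.0], [0.907, -0.349, 0.234], [0.218, -0.084, -0.972]] [[328.25129118   0.         278.09544791]
 [  0.         328.25129118 209.97194108]
 [  0.           0.           1.        ]] [-0.00683965  0.          0.          0.          0.        ]
[[-0.934, 0.358, 0.0], [0.358, 0.934, -0.0], [-0.0, -0.0, -1.0]]
```

Call:
arm_command:
  steps:
    - [1,-20,-18,0,3]
    - [1,-60,-55,0,9]
    - [1,-105,-96,0,16]
    - [1,-150,-137,0,23]
    - [1,-195,-179,0,30]
    - [1,-240,-220,0,37]
    - [1,-285,-261,0,43]
    - [1,-330,-302,0,49]
    - [1,-365,-334,0,54]
    - [1,-390,-357,0,56]
    - [1,-390,-357,0,56]
    - [1,-390,-357,0,56]

```text
clock: 2.8
eef_pos: [433.0, 41.1, 224.4]
eef_rot: [-3.141, -0.0, 1.799]
wrist_force: [0.1, 0.7, -0.3]
finger_gap: 93.9
finger_force: 0.0
```

```bash
cat >> h.py <<'E'
from scipy.spatial.transform import Rotation as R
def shift(P,yaw=None):
    s=monitor.read_state();M=R.from_euler('xyz',s['eef_rot']).as_matrix()
    y0=np.arctan2(M[1,0],M[0,0])
    d=M.T@(np.array(P)-s['eef_pos']); tn=0 if yaw is None else -np.degrees((yaw-y0+np.pi)%(2*np.pi)-np.pi)
    print('shift',d.round(1),'turn',round(tn,1),'| t',round(s['clock'],2),'pos',np.round(s['eef_pos'],1),'yaw',y0.round(4),'tilt',np.round(M[:,2],3),'F',np.round(s['wrist_force'],1),'gap',round(s['finger_gap'],1),round(float(np.max(s['finger_force'])),1))
E
python3 - <<'E'
from h import *
w=imaging.camera('wrist');save('w1',w['img']);shift([434,40,224],1.795)
for k in ['pin_c','stand_hole']: print(k,[(np.round(r['rect'],1).tolist(),round(r['p'],2)) for r in find_in(w,k)][:4])
print(proj(w,[[434,40,110],[434,40,60],[434,40,55],[437,134,110]]).round(1))
E
```

```text
shift [-1.6  0.7  0.5] turn 0.3 | t 2.85 pos [432.9  41.4 224.5] yaw 1.7995 tilt [-0.  0. -1.] F [-0.4 -0.1  0.3] gap 93.8 0.0
pin_c [([124.2, 196.6, 110.5, 26.1], 0.86), ([360.5, 130.6, 83.3, 41.0], 0.84), ([279.1, 201.5, 23.5, 32.2], 0.67), ([321.9, 180.1, 29.4, 113.0], 0.66)]
stand_hole [([278.0, 194.3, 68.6, 64.7], 0.89)]
[[280.1 213.8]
 [279.9 201.6]
 [279.8 200.6]
 [310.3 103.6]]
```

View pics/w1.png

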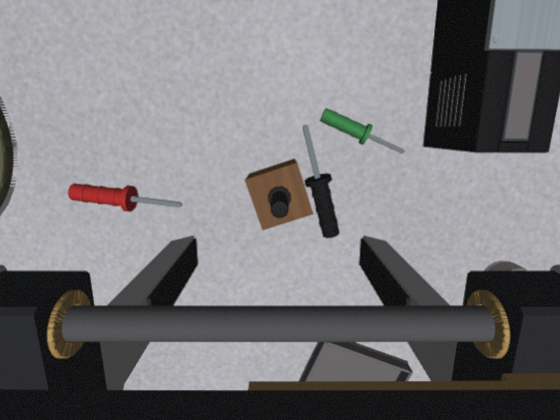

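The wrist view shows the loose pins now lying on the table: green (350,125), red (120,197), larger black (322,180), beside the stand. They were balancing on their tips at the start and toppled by themselves, as the arm was far above them. The pin in the stand at (279,202) is still upright. I'll check the choice and the clearance in one close crop.

Run:
```python
from h import *
w=imaging.camera('wrist');d=imaging.camera('side')
A=cv2.resize(w['img'][120:250,225:365],None,fx=3,fy=3,interpolation=cv2.INTER_CUBIC)
B=cv2.resize(d['img'][165:265,170:280],(int(110*3.9),390),interpolation=cv2.INTER_CUBIC)[:, :380]
save('c',np.hstack([A,B[:390]]) if A.shape[0]==390 else A)
```

```text
(no output)
```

View pics/c.png

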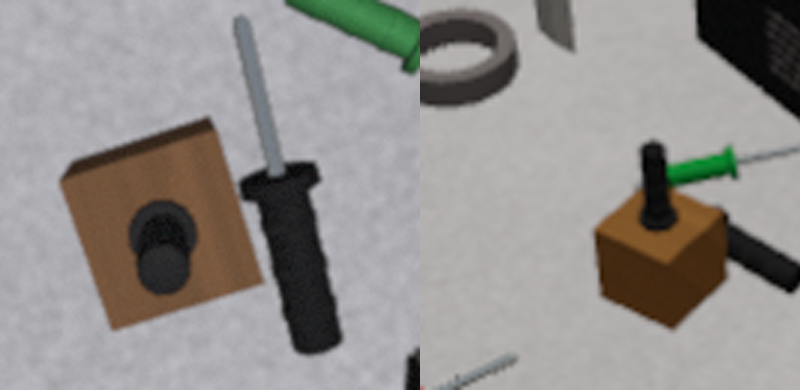

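Run:
```python
from h import *
w=imaging.camera('wrist')
P=atz(w,[[279.3,210]],110)[0];Q=atz(w,[[279,197.7]],60)[0]
S=atz(w,[[225+61/3,120+182/3],[225+210/3,120+130/3],[225+262/3,120+283/3],[225+111/3,120+328/3]],55)
print(P.round(1),Q.round(1),S.round(1).tolist(),S.mean(0).round(1))
m=(P+Q)/2; shift([m[0],m[1],90],1.795)
```

```text
[432.7  43.3 110. ] [432.4  43.9  60. ] [[395.4, 52.4, 55.0], [440.3, 80.7, 55.0], [470.3, 33.6, 55.0], [422.9, 6.0, 55.0]] [432.2  43.2  55. ]
shift [  2.4  -0.  134.5] turn 0.3 | t 3.1 pos [433.1  41.2 224.5] yaw 1.7995 tilt [ 0. -0. -1.] F [-0.  -0.1  0.2] gap 93.9 0.0
```

Call:
arm_command:
  steps:
    - [0.5,2.4,0,20,0]
    - [0.5,2.4,0,50,0]
    - [0.5,2.4,0,80,0]
    - [0.5,2.4,0,105,0]
    - [0.5,2.4,0,122,0]
    - [0.5,2.4,0,132,0]
    - [0.5,2.4,0,136,0]
    - [0.5,2.4,0,136,0]
    - [0,2.4,0,136,0]
    - [0,2.4,0,136,0]
    - [0,2.4,0,136,0]
    - [0,2.4,0,136,0]
    - [0,2.4,0,136,0]
  force: 30

```text
clock: 4.72
eef_pos: [432.7, 43.1, 88.6]
eef_rot: [3.141, 0.0, 1.798]
wrist_force: [-0.0, -0.5, 2.2]
finger_gap: 15.2
finger_force: 30.0
```

Call:
arm_command:
  steps:
    - [0,0,0,-15,0]
    - [0,0,0,-50,0]
    - [0,0,0,-90,0]
    - [0,5,5,-125,0]
    - [0,20,22,-140,0]
    - [0,45,50,-142,0]
    - [0,75,84,-142,0]
    - [0,105,118,-142,0]
    - [0,135,151,-142,0]
    - [0,160,180,-142,0]
    - [0,172,193,-142,0]
    - [0,176,197,-142,0]
    - [0,176,197,-142,0]
    - [0,176,197,-142,0]

```text
clock: 6.48
eef_pos: [584.7, 258.4, 230.9]
eef_rot: [3.141, 0.0, 1.798]
wrist_force: [-0.1, -0.4, -1.0]
finger_gap: 15.3
finger_force: 30.0
```

Run:
```python
from h import *
w=imaging.camera('wrist');t=imaging.camera('top');shift([585.1,259,230],1.795)
T=np.array(monitor.read_state()['eef_pos'])
print(proj(w,[[585.1,259,105],T-[0,0,78.6],T]).round(1))
for k in ['dock','drive_c','pin_tip','hole']: print(k,[(np.round(r['rect'],1).tolist(),round(r['p'],2)) for r in find_in(w,k)][:4])
A=cv2.resize(w['img'][60:340,140:420],None,fx=2.1,fy=2.1,interpolation=cv2.INTER_CUBIC);save('d',A)
```

```text
shift [0.5 0.5 0.9] turn 0.2 | t 6.58 pos [584.8 258.4 230.9] yaw 1.7979 tilt [ 0.  0. -1.] F [-0.4  0.6 -1.2] gap 15.5 30.0
[[279.8 208.6]
 [279.5 223.5]
 [280.  264.6]]
dock [([278.7, 232.8, 72.8, 143.8], 0.85)]
drive_c [([277.6, 298.7, 19.1, 13.0], 0.63), ([279.5, 232.8, 75.8, 144.2], 0.55)]
pin_tip [([278.4, 254.6, 37.9, 75.1], 0.7), ([175.4, 263.8, 28.0, 16.1], 0.51)]
hole [([279.8, 231.5, 73.1, 143.6], 0.6)]
```

View pics/d.png

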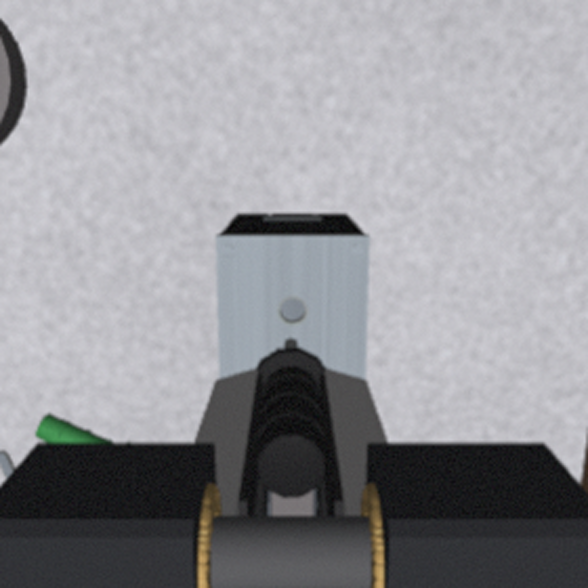

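Call:
arm_command:
  steps:
    - [0,1.6,0.6,8,0]
    - [0,1.6,0.6,25,0]
    - [0,1.6,0.6,38,0]
    - [0,1.6,0.6,42,0]
    - [0,1.6,0.6,46,0]
    - [0,1.6,0.6,50,0]
    - [0,1.6,0.6,54,0]
    - [0,1.6,0.6,60,0]
    - [0,1.6,0.6,66,0]
    - [0,1.6,0.6,68,0]
    - [0,1.6,0.6,68,0]
  force: 45

```text
clock: 8.15
eef_pos: [585.1, 260.7, 162.3]
eef_rot: [-3.141, 0.0, 1.798]
wrist_force: [-0.3, 0.7, -0.7]
finger_gap: 15.5
finger_force: 45.0
```

Call:
arm_command:
  steps:
    - [0,0,0,3,0]
    - [0,0,0,6,0]
    - [0,0,0,8,0]
    - [0,0,0,10,0]
    - [0,0,0,11,0]
    - [0,0,0,11.5,0]
    - [0,0,0,11.5,0]
    - [0,0,0,11.5,0]
    - [0,0,0,11.5,0]

```text
clock: 9.28
eef_pos: [585.2, 260.7, 151.0]
eef_rot: [3.141, -0.0, 1.798]
wrist_force: [0.3, 1.6, 5.3]
finger_gap: 15.2
finger_force: 45.0
```

Run:
```python
from h import *
d=imaging.camera('side');w=imaging.camera('wrist');shift([585,260.5,231])
print('drive top centre expected',proj(d,[[603.7,177.4,150],[603.7,177.4,105]]).round())
print([(np.round(r['rect']).tolist(),round(r['p'],2)) for r in find_in(d,'drive_c')],[(np.round(r['rect']).tolist(),round(r['p'],2)) for r in find_in(w,'drive_c')])
A=cv2.resize(d['img'][100:240,210:350],None,fx=4,fy=4,interpolation=cv2.INTER_CUBIC);save('e',A)
```

```text
shift [ -0.2  -0.2 -80. ] turn 0 | t 9.38 pos [585.1 260.7 151. ] yaw 1.7984 tilt [ 0.  0. -1.] F [-0.2  1.8  4.9] gap 15.4 45.0
drive top centre expected [[273. 143.]
 [273. 158.]]
[([275.0, 150.0, 24.0, 27.0], 0.82)] [([279.0, 258.0, 37.0, 75.0], 0.63), ([278.0, 342.0, 38.0, 77.0], 0.57)]
```

View pics/e.png

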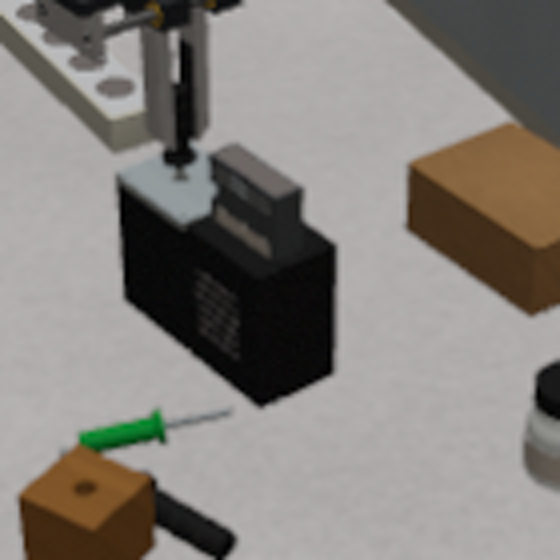

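The drive has sprung up: it stands proud at about crop (255,200), side image (274,150). Next I put the pin back.

Call:
arm_command:
  steps:
    - [0,0,0,-10,0]
    - [0,0,0,-30,0]
    - [0,0,0,-60,0]
    - [0,0,0,-85,0]
    - [0,-3,-4,-95,0]
    - [0,-15,-17,-95,0]
    - [0,-40,-44,-95,0]
    - [0,-72,-80,-95,0]
    - [0,-104,-116,-95,0]
    - [0,-135,-150,-95,0]
    - [0,-160,-178,-95,0]
    - [0,-174,-194,-92,0]
    - [0,-177.6,-197.6,-85,0]
    - [0,-177.6,-197.6,-75,0]
    - [0,-177.6,-197.6,-65,0]
    - [0,-177.6,-197.6,-60,0]
    - [0,-177.6,-197.6,-60,0]

```text
clock: 11.6
eef_pos: [432.7, 43.3, 210.5]
eef_rot: [-3.141, -0.0, 1.799]
wrist_force: [0.1, -0.1, -0.8]
finger_gap: 15.3
finger_force: 45.0
```

Run:
```python
from h import *
w=imaging.camera('wrist');shift([432.7,43.1,88.6],1.798)
T=np.array(monitor.read_state()['eef_pos'])
print(proj(w,[[432.5,43.4,55],T-[0,0,78.6],[432.5,43.4,55]]).round(1))
A=cv2.resize(w['img'][110:290,180:380],None,fx=3,fy=3,interpolation=cv2.INTER_CUBIC);save('f',A)
```

```text
shift [-1.000e-01 -1.000e-01  1.223e+02] turn 0.0 | t 11.65 pos [432.8  43.3 210.9] yaw 1.7988 tilt [-0. -0. -1.] F [ 0.2  0.  -0.5] gap 15.2 45.0
[[279.1 202.1]
 [279.6 223.9]
 [279.1 202.1]]
```

View pics/f.png

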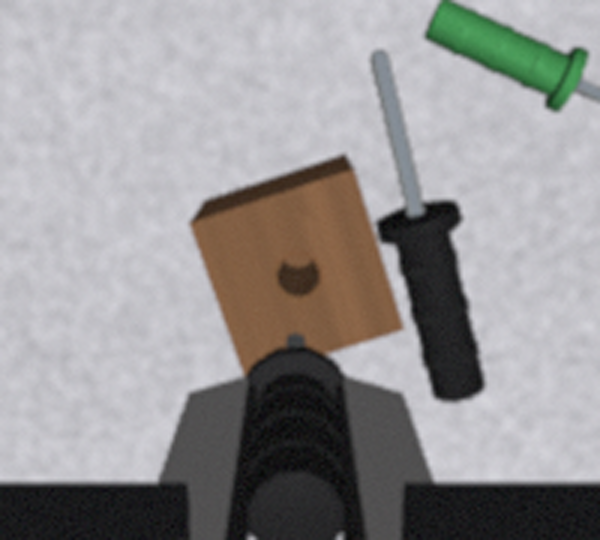

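Call:
arm_command:
  steps:
    - [0,0,0,15,0]
    - [0,0,0,40,0]
    - [0,0,0,60,0]
    - [0,0,0,72,0]
    - [0,0,0,80,0]
    - [0,0,0,90,0]
    - [0,0,0,102,0]
    - [0,0,0,112,0]
    - [0,0,0,118,0]
    - [0,0,0,121,0]
    - [0,0,0,121.5,0]
    - [0,0,0,121.5,0]

```text
clock: 13.15
eef_pos: [432.8, 43.1, 89.7]
eef_rot: [3.141, 0.0, 1.798]
wrist_force: [0.2, 0.0, -1.3]
finger_gap: 15.3
finger_force: 45.0
```

Call:
arm_command:
  steps:
    - [0,0,0,1,0]
    - [0,0,0,1,0]
    - [0.5,0,0,1,0]
    - [0.5,0,0,1,0]
    - [0.5,0,0,1,0]
    - [0.5,0,0,1,0]
    - [0.5,0,0,-10,0]
    - [0.5,0,0,-40,0]
    - [0.5,0,0,-80,0]
    - [0.6,5,10,-120,0]
    - [0.7,18,38,-150,0]
    - [0.7,38,80,-160,0]
    - [0.7,60,125,-160,0]
    - [0.7,80,168,-160,0]
    - [0.7,92,190,-160,0]
    - [0.7,94.6,197,-160,0]
    - [0.7,94.6,197,-160,0]
    - [0.7,94.6,197,-160,0]

```text
clock: 15.4
eef_pos: [602.8, 179.0, 250.0]
eef_rot: [3.141, 0.0, 1.798]
wrist_force: [-0.7, -0.6, -0.1]
finger_gap: 65.8
finger_force: 0.0
```

Run:
```python
from h import *
w=imaging.camera('wrist');d=imaging.camera('side');shift([603.7,179.8,130],1.798)
print(proj(w,[[603.7,179.8,150],[585.1,260.7,105]]).round(1))
print([(np.round(r['rect'],1).tolist(),round(r['p'],2)) for r in find_in(w,'drive_c')])
A=cv2.resize(w['img'][60:300,180:380],None,fx=2,fy=2,interpolation=cv2.INTER_CUBIC)
B=cv2.resize(d['img'][180:270,190:265],(400,480),interpolation=cv2.INTER_CUBIC)
save('g',np.hstack([A,B]))
```

```text
shift [  0.5   0.8 120. ] turn -0.0 | t 15.5 pos [602.9 179.1 250. ] yaw 1.7979 tilt [ 0.001  0.    -1.   ] F [-0.3  0.  -0.9] gap 66.1 0.0
[[280.5 215.8]
 [280.3 113.4]]
[([278.1, 211.3, 25.3, 91.2], 0.57), ([109.0, 266.1, 19.2, 9.6], 0.55), ([106.2, 34.2, 91.7, 65.2], 0.52)]
```

View pics/g.png

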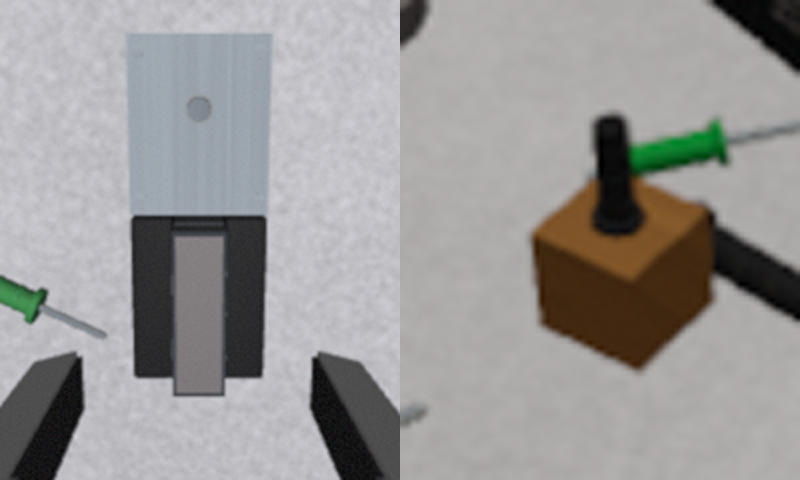

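Run:
```python
from h import *
w=imaging.camera('wrist');d=imaging.camera('side')
ux=np.array([.974,.2255,0]);uy=np.array([-.2255,.974,0])
for z in (150,140,130):
  c=np.array([603.7,179.8,z]);P=[c+a*11*ux+b*35*uy for a,b in((-1,1),(1,1),(1,-1),(-1,-1))]
  print(z,proj(w,P).round(1).tolist(),proj(d,P).round(1).tolist())
print('obs wrist cols 266.5..292.5 rows 176.5..257.5')
```

```text
150 [[266.4, 173.4], [294.0, 173.4], [293.2, 256.0], [267.2, 256.1]] [[261.0, 137.9], [267.9, 135.1], [284.8, 146.5], [277.7, 149.4]]
140 [[266.8, 171.9], [293.5, 171.9], [292.7, 251.8], [267.6, 251.8]] [[261.1, 141.3], [268.0, 138.5], [284.8, 149.9], [277.8, 152.9]]
130 [[267.2, 170.5], [292.9, 170.5], [292.2, 247.8], [267.9, 247.9]] [[261.2, 144.6], [268.1, 141.8], [284.7, 153.3], [277.8, 156.3]]
obs wrist cols 266.5..292.5 rows 176.5..257.5
```

Call:
arm_command:
  steps:
    - [0.7,-1,0.8,15,0]
    - [0.7,-1,0.8,45,0]
    - [0.7,-1,0.8,75,0]
    - [0.7,-1,0.8,100,0]
    - [0.7,-1,0.8,114,0]
    - [0.7,-1,0.8,119,0]
    - [0.7,-1,0.8,120,0]
    - [0.7,-1,0.8,120,0]
    - [0,-1,0.8,120,0]
    - [0,-1,0.8,120,0]
    - [0,-1,0.8,120,0]
    - [0,-1,0.8,120,0]
    - [0,-1,0.8,120,0]
  force: 35

```text
clock: 17.27
eef_pos: [604.2, 178.9, 129.4]
eef_rot: [-3.141, -0.0, 1.798]
wrist_force: [-0.4, -0.2, 0.2]
finger_gap: 21.8
finger_force: 35.0
```

Call:
arm_command:
  steps:
    - [0,0,0,-5,0]
    - [0,0,0,-20,0]
    - [0,0,0,-45,0]
    - [0,0,0,-70,0]
    - [0,0,0,-85,0]
    - [0,-10,-3,-90,0]
    - [0,-35,-10,-90,2]
    - [0,-75,-22,-90,5]
    - [0,-120,-35,-90,8]
    - [0,-165,-48,-90,11]
    - [0,-210,-61,-90,14]
    - [0,-255,-74,-90,17]
    - [0,-300,-87,-90,20]
    - [0,-335,-97,-90,22]
    - [0,-357,-103.5,-90,22.3]
    - [0,-365,-106,-90,22.3]
    - [0,-365,-106,-90,22.3]
    - [0,-365,-106,-90,22.3]

```text
clock: 19.52
eef_pos: [583.6, -199.5, 219.5]
eef_rot: [-3.142, -0.0, 1.411]
wrist_force: [0.1, -0.4, -1.5]
finger_gap: 22.0
finger_force: 35.0
```

Run:
```python
from h import *
w=imaging.camera('wrist');d=imaging.camera('side');shift([583.4,-200.7,74],1.408)
a=1.408-np.pi/2;ux=np.array([np.cos(a),np.sin(a),0]);uy=np.array([-np.sin(a),np.cos(a),0])
c=np.array([583.4,-200.7,22]);P=[c+62.5*(i*ux+j*uy) for i,j in((-1,1),(1,1),(1,-1),(-1,-1))]
A,B=w['img'].copy(),d['img'].copy()
for C,I in((w,A),(d,B)): cv2.polylines(I,[proj(C,P).round().astype(int)],True,(255,255,0),1)
save('i',np.hstack([A[60:420,100:460],B[150:350,230:430].repeat(2,0)[:360].repeat(2,1)]))
for C in (w,d):print([(np.round(r['rect'],1).tolist(),round(r['p'],2)) for k in('tray','drive_c') for r in find_in(C,k)[:1]])
```

```text
shift [ -1.   -0.  145.5] turn 0.1 | t 19.62 pos [ 583.6 -199.7  219.5] yaw 1.4105 tilt [ 0.  0. -1.] F [-1.   0.5 -1.2] gap 21.6 35.0
[([281.9, 190.9, 116.6, 113.5], 0.87), ([277.9, 265.1, 46.8, 169.9], 0.94)]
[([342.4, 284.6, 74.5, 61.3], 0.88), ([345.6, 218.9, 26.6, 57.2], 0.85)]
```

View pics/i.png

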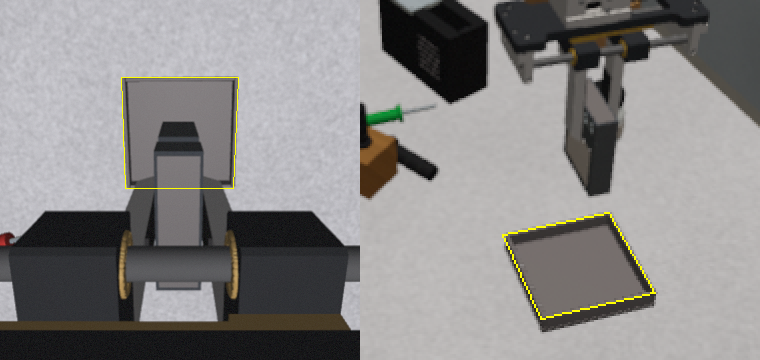

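Call:
arm_command:
  steps:
    - [0,-1,0,15,0]
    - [0,-1,0,45,0]
    - [0,-1,0,80,0]
    - [0,-1,0,110,0]
    - [0,-1,0,130,0]
    - [0,-1,0,139,0]
    - [0,-1,0,143,0]
    - [0,-1,0,145,0]
    - [0,-1,0,145,0]
    - [0,-1,0,145,0]

```text
clock: 21.08
eef_pos: [583.4, -201.7, 74.9]
eef_rot: [3.141, 0.0, 1.409]
wrist_force: [-0.9, 1.1, -1.8]
finger_gap: 21.8
finger_force: 35.0
```

Call:
arm_command:
  steps:
    - [0,0,0,0.5,0]
    - [0,0,0,1,0]
    - [0,0,0,1.5,0]
    - [0,0,0,1.5,0]

```text
clock: 21.58
eef_pos: [583.2, -201.6, 72.9]
eef_rot: [-3.142, -0.0, 1.409]
wrist_force: [-0.1, -0.2, -1.4]
finger_gap: 21.9
finger_force: 35.0
```

Call:
arm_command:
  steps:
    - [0,0,0,0.4,0]
    - [0,0,0,0.8,0]
    - [0,0,0,1.2,0]
    - [0,0,0,1.2,0]

```text
clock: 22.08
eef_pos: [583.2, -201.6, 71.7]
eef_rot: [-3.142, -0.0, 1.409]
wrist_force: [0.3, -0.2, -1.7]
finger_gap: 21.6
finger_force: 35.0
```

Call:
arm_command:
  steps:
    - [0,0,0,0.4,0]
    - [0,0,0,0.8,0]
    - [0,0,0,0.8,0]

```text
clock: 22.45
eef_pos: [583.3, -201.6, 71.4]
eef_rot: [3.141, 0.0, 1.409]
wrist_force: [-2.0, 1.0, 6.2]
finger_gap: 21.7
finger_force: 35.0
```

The drive is in contact with the tray floor, so I release it and retreat.

Call:
arm_command:
  steps:
    - [0.1,0,0,0.4,0]
    - [0.4,0,0,0.4,0]
    - [0.6,0,0,0.4,0]
    - [0.6,0,0,0.4,0]
    - [0.6,0,0,0.4,0]
    - [0.6,0,0,0.4,0]
    - [0.6,0,0,-10,0]
    - [0.6,0,0,-35,0]
    - [0.6,0,0,-70,0]
    - [0.6,0,0,-110,0]
    - [0.6,0,0,-140,0]
    - [0.6,0,0,-155,0]
    - [0.6,0,0,-160,0]
    - [0.6,0,0,-160,0]

```text
clock: 24.2
eef_pos: [583.0, -201.5, 230.2]
eef_rot: [-3.141, -0.0, 1.409]
wrist_force: [0.2, -0.0, 0.2]
finger_gap: 56.5
finger_force: 0.0
```

Run:
```python
from h import *
w=imaging.camera('wrist');d=imaging.camera('side');shift([583.4,-200.7,74],1.408)
save('j',np.hstack([w['img'][60:420,100:460],d['img'][150:350,180:400].repeat(2,0)[:360].repeat(2,1)]))
```

```text
shift [  0.8   0.6 155.7] turn 0.1 | t 24.3 pos [ 582.9 -201.5  229.7] yaw 1.4092 tilt [-0.002  0.001 -1.   ] F [ 0.3  0.1 -0.3] gap 56.4 0.0
```

View pics/j.png

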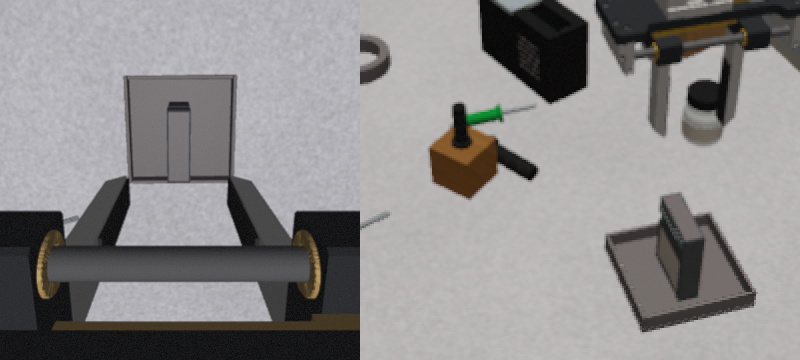

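The right half shows the drive standing upright in the tray at about (680,245) and the pin seated in its stand at about (460,125). The gripper is clear of everything.

```bash
python3 -c "
from h import *
print(job.sign_off())"
```

```text
the job is handed in; nothing more can be done
None
```

The job is handed in at about 24 s: the catch was released with the pin, the pin is back in its stand, and the drive stands upright in the tray; the three loose look-alike pins, seen upright in the first pictures, were lying down by 2.8 s, with the gripper well above them.

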